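# Quarter-turn the ravioli mould round the post

### The job

The square ravioli mould has to be rolled the other way next: without lifting or tipping it, slide it up against the steel post, keep pushing so that it swings a quarter turn round the post, and press its red edge flat against the long rail. Then slide it along the rail until it is fully home in the corner at the end stop, press it home gently there, and let go. Push with care: it must bear on the rail and then on the stop with more than 3 N for a moment, but never push it or jam it with more than 35 N, and leave the jar, bowl and tape measure alone.

Things in the scene. Friction and masses are not known exactly. Their poses are not given: they have to be found in the camera images.
- board: Fixed light-wood pasta board lying on the table, 300 (x) x 460 (y) x 15 mm thick; it may stand anywhere within some cm and be yawed up to 15 degrees. Origin: centre of its underside, on the table; z up, x away from the robot at yaw 0. All mm below are in this board frame; its top is at z = 15.
- post: Fixed upright steel post on the board, diameter 20 mm, 40 mm tall above the board top. Origin: centre of its foot, at board (100, 0). The mould is to be swung round it counter-clockwise seen from above: its face that looks to -y at the start meets the +y side of the post and at the end lies against the -x side of the post and the rail, which are flush with each other (plane x = 90).
- rail: Fixed brown wooden long rail on the board, running along board y from y = -12 (near the post) to y = -180 (the end stop); 18 mm thick, 20 mm tall above the board top. Its face towards the mould looks to -x and lies in the plane x = 90. Origin: in that face, at mid-length, on the board top.
- stop: Fixed brown wooden end stop on the board, running along board x from x = -70 to x = 90, square to the rail; 18 mm thick, 20 mm tall above the board top. Its face towards the mould looks to +y and lies in the plane y = -180. Origin: in that face, at mid-length, on the board top. The final corner is where rail and stop meet, at (90, -180).
- mould: Loose white square ravioli mould, aluminium top with 3 x 3 dark pockets, 120 x 120 x 24 mm high (too wide to grip), 0.3 to 0.7 kg; slides on the board at 1 to 6 N. Origin: centre of its underside; its own x points to its red edge. Starts 10 to 60 mm clear of the post on its +y side, own x along board -y within 15 degrees; ends with own x along board +x, centred at board (30, -120).
- red_edge (a point): Middle of the mould's red edge face: 60 mm along the mould's own x from its centre, half-way up (12 mm). The red strip shows on top along that edge. Contacts grip (friction 0.5 to 0.7): a push square to the far face jams between pusher and post when its line passes less than about 90 mm to the side of the post; carry the pushing point in an arc round the post contact instead.
- jar: Bystander: amber glass jar with brass lid, diameter 56, 85 mm tall, standing on the table beyond the board. Origin: centre of its underside.
- bowl: Bystander: blue ceramic bowl, diameter 110, 50 mm tall, standing on the table left of the board. Origin: centre of its underside.
- tape: Bystander: yellow tape measure with black disc, 62 x 34 x 60 mm, standing on the table right of the board. Origin: centre of its underside.
There are look-alikes about, which are no part of the job. Of the things that look like the mould, the smallest one is meant.

How it is judged (in metres and radians):
On the way, in this order (a step that is already met when the one before it is completed fails the run):
1. part-way round (between about 25 and 65 degrees from its final heading) the mould bears on the post (angle between the x axis of mould and the x axis of board, either way round between 0.44 and 1.13 rad and contact force between mould and post above 0.5 N), for 0.05 s.
2. a quarter turn done, the red edge is pressed flat against the long rail (or the post flush with it) with more than 3 N (angle between the x axis of mould and the x axis of board, either way round below 0.05 rad and x of red_edge in the frame of board between 0.0865 and 0.094 m and (contact force between mould and rail above 3 N or contact force between mould and post above 3 N)), for 0.1 s.
3. home in the corner, the mould is pressed against the end stop with more than 3 N (angle between the x axis of mould and the x axis of board, either way round below 0.05 rad and x of red_edge in the frame of board between 0.0865 and 0.094 m and y of mould in the frame of board between -0.124 and -0.1175 m and contact force between mould and stop above 3 N), for 0.1 s.
At the end, for the whole second after the job is handed in: The mould lies flat and at rest on the board in the corner: red edge along the rail, touching rail and stop to within 3.5 mm (rail) and 2.5 mm (stop) and square to them within 0.05 rad; jar, bowl and tape measure within 15 mm of where they stood (angle between the x axis of mould and the x axis of board, either way round below 0.05 rad and x of red_edge in the frame of board between 0.0865 and 0.094 m and y of mould in the frame of board between -0.124 and -0.1175 m and z of mould in the frame of board below 0.019 m and angle between mould's own z axis and vertical below 0.05 rad and linear speed of mould below 0.01 m/s and angular speed of mould below 0.05 rad/s and distance of each of jar, bowl, tape from where it was at the start of the episode below 0.015 m).
It fails at once if the mould is lifted more than 6 mm off the board or tipped more than 0.1 rad (z of mould in the frame of board above 0.021 m or angle between mould's own z axis and vertical above 0.1 rad).
It fails at once if the mould is pushed, or jammed against post, rail or stop, with more than 35 N (contact force between any of the arm, the fingers, post, rail, stop and mould above 35 N).
It fails at once if jar, bowl or tape measure is moved more than 15 mm or tipped (distance of any of jar, bowl, tape from where it was at the start of the episode above 0.015 m or angle between any of jar, bowl, tape's own z axis and vertical above 0.3 rad).
It also fails if it takes over 72 s, if anything falls off the work surface, if the arm or the gripper's body presses on something with over 40 N, if the wrist force passes 120 N, or if a joint passes its speed limit or range.

### The arm

A 6-joint arm with a two-finger parallel gripper is mounted at the origin on the work surface. World frame = base frame: x ahead of the robot, y to its left, z up, the work surface at z = 0. Lengths are in mm, angles in rad, forces in N, time in s.
With the tool pointing down it reaches from about 275 to 825 mm from the base axis. Payload 5.2 kg.
Tool frame: the origin (TCP) lies at the very end of the fingers, on their centre line; the grasp point (between the pads) lies 19 mm behind it; z points along the fingers, y is the line along which they close (so a half turn about z gives the same grasp; the last joint's range is limited). The gripper opens to 93 mm and grips with 3 to 60 N. Pads are 15 mm wide; open, the fingers measure 128 mm over their backs; the gripper's body (75 mm by 188 mm) begins 65 mm behind the grasp point.
Start: joints at [-0.203, 0.259, 1.535, -0, 1.348, -0.203], TCP at [550.005, 0.023, 218.653] pointing down, gripper open.
Joint ranges: [-3.14, 3.14], [-0.91, 2.08], [0.19, 2.58], [-1.22, 4.36], [0.22, 2.71], [-3.12, 3.12]. Speed limits (rad/s): [2.57, 2.57, 3.14, 3.14, 3.14, 3.14].

### API

Orientations are given as [roll, pitch, yaw] about the fixed x, y, z axes, in that order (R = Rz(yaw) Ry(pitch) Rx(roll)).
In Python, from bench import robot gives the robot as it stands. The module is installed in compiled form; this text tells all that it offers. Calls block until the motion is done:
- robot.move_ptp(position, orientation): joint-space move of the TCP to a pose.
- robot.move_linear(position, ori=None, speed=150, f_stop=None): straight line of the TCP; ori=None keeps the orientation; speed is the mean speed in mm/s. With f_stop (N) it stops when the force on the tool has changed by that much, and returns True; else False.
- robot.move_j(angles): joint-space move.
- robot.move_gripper(opening): opening from 0.0 (shut) to 1.0 (fully open); the grip force is fixed at half the most; returns when the fingers have stopped.
- robot.sleep(seconds).
- robot.inverse_kinematics(position, orientation): joint angles nearest the present ones, or None.
- robot.get_image(name): name is "scene" or "side" or "wrist"; returns a dict with "img" (480x640x3 uint8, blue, green, red), "fovy" (degrees; the focal length in pixels is half the picture's height over the tangent of half this angle, whatever the lens; pixels are square), "cx", "cy" (the principal point, pixels), "eye" and "orientation" of the camera in the world. Camera axes: x right, y down, z forward; pixel columns grow to the right and rows downward; lengths in mm; the calibration is good to about 2 mm. A picture is of the moment at which its call begins. There is no depth.
A pose or a line that the arm cannot do raises robot.MotionError and nothing moves.
- robot.hand_in(): hands the job in; it is judged then, once.
Readings, each from a call of its own:
- robot.current_t(): time.
- robot.current_qpos(): joint angles.
- robot.current_joint_vel(): joint speeds.
- robot.current_joint_efforts(): joint torques, N m.
- robot.current_tcp_pos(): TCP position.
- robot.current_eef_rot(): TCP orientation.
- robot.current_contact_force(): force on the tool from outside, world axes, zero at the start.
- robot.current_ft_torque(): the same for the moment, N m.
- robot.current_gripper_width(): opening from 0.0 (shut) to 1.0 (fully open).
- robot.current_finger_force(): force on a finger pad.
Only numpy, scipy, OpenCV 4.12 (cv2) and the standard library are available. Lean on these libraries where they do the work, as an engineer would, in place of code of your own. Each camera call takes 0.05 s, during which the arm holds its last target. There are 200 camera calls.

## Working session

There is one attempt and no reset: what is moved stays moved. The work goes in short steps, each a Python script; the robot and the scene stay as the last script left them, time stands still between calls to the robot, and variables do not carry over. Pictures are saved under pics/ and viewed, at most 10 in all, crops included, and the job is handed in when it is done.

```bash
mkdir -p pics; ls
python3 - <<'E'
from bench import robot
import cv2
for n in ("scene","side","wrist"):
    d=robot.get_image(n); cv2.imwrite(f"pics/{n}0.png",d["img"]); print(n,d["fovy"],d["cx"],d["cy"],d["eye"],d["orientation"])
E
```

```text
pics
scene 54.559509694022566 321.83153806625467 234.88710498368238 [917.07834547 618.35821338 805.53247817] [-2.3583124   0.00808782  2.52724964]
side 48.055667954632185 320.43069789821266 236.28650645462352 [ 249.41575184  876.76815642 1071.19646917] [-2.43951693 -0.01553002 -2.87230997]
wrist 65.80674985779079 322.5560973352235 243.41352083923636 [549.8327611   68.29485383 382.41237225] [2.89410478e+00 2.20031246e-03 5.09057287e-04]
```

View pics/scene0.png

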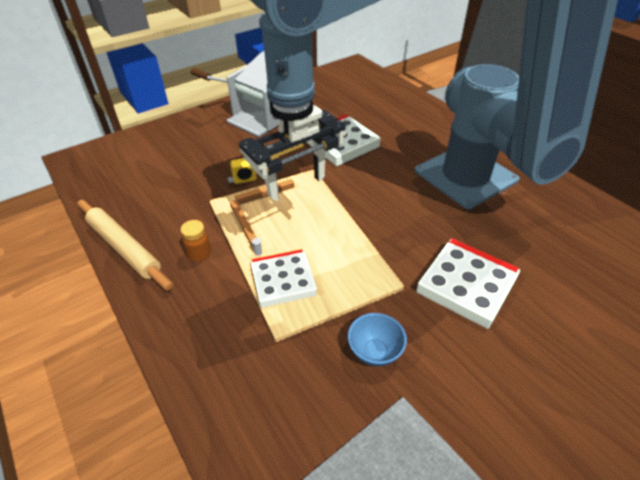

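View pics/wrist0.png

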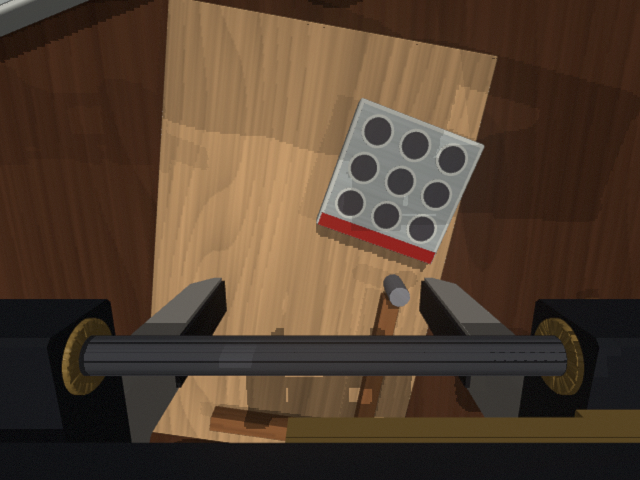

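The wrist view shows the mould on the board at about (400,180), with its red edge at (376,238), and the post top at (399,297). In the scene view there are three candidates: (284,278) on the board, (470,282) and (352,142). The one on the board should be the smallest, and I'll check that by measuring.

Run:
```python
import cv2
a=cv2.imread("pics/wrist0.png")[0:320,150:510]; cv2.imwrite("pics/w_crop.png",cv2.resize(a,None,fx=1.85,fy=1.85,interpolation=cv2.INTER_CUBIC))
```

```text
(no output)
```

View pics/w_crop.png

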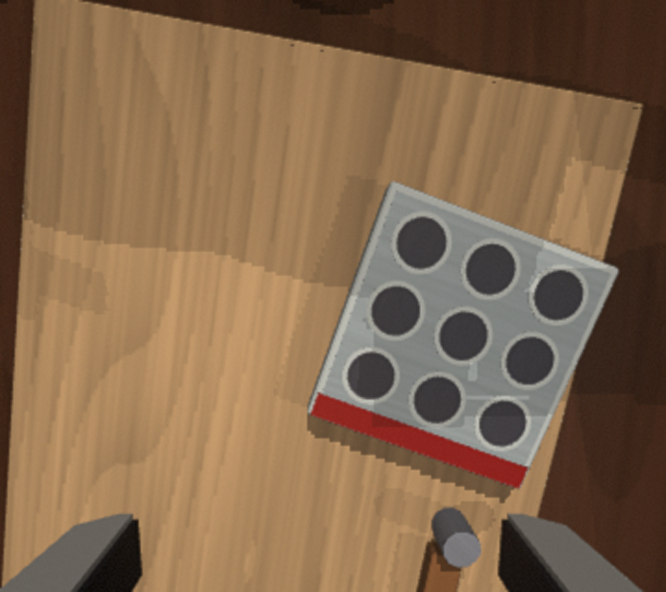

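View pics/side0.png

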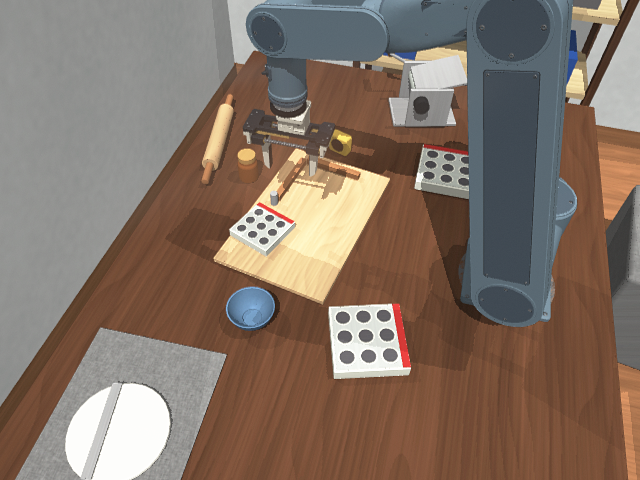

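The crop shows the mould's top corners at crop (393,183), (618,268), (522,487) and (312,412), the red strip facing the post, and the post top at (461,548). The board's far-right corner is at (641,103). The side view confirms that the two look-alikes off the board, at (369,340) and (445,170), are larger.

```bash
cat > h.py <<'E'
import numpy as np
from scipy.spatial.transform import Rotation as R
CAL={}
def setcal(n,d): CAL[n]=(240/np.tan(np.radians(d["fovy"])/2),d["cx"],d["cy"],np.array(d["eye"]),R.from_euler("xyz",d["orientation"]).as_matrix())
def ray(n,uv,z):
    f,cx,cy,e,M=CAL[n]; v=M@np.array([(uv[0]-cx)/f,(uv[1]-cy)/f,1]); return e+v*(z-e[2])/v[2]
E
python3 - <<'E'
from h import *
from bench import robot
for n in ("scene","side","wrist"): setcal(n,robot.get_image(n))
from scipy.optimize import least_squares
c=lambda x,y:(150+x/1.85,y/1.85)
loc={'LF':(-150,230,15),'RF':(150,230,15),'RN':(150,-230,15),'LN':(-150,-230,15),'P':(100,0,55)}
obs=[('scene',(277,335),'RF'),('scene',(403,288),'LF'),('scene',(318,172),'LN'),('scene',(210,203),'RN'),('scene',(257,243),'P'),
('side',(213,261),'RF'),('side',(322,302),'LF'),('side',(389,179),'LN'),('side',(273,194),'P'),
('wrist',c(641,103),'RF'),('wrist',(152,432),'LN'),('wrist',c(461,548),'P')]
pts=[(n,k,ray(n,uv,loc[k][2])[:2],np.array(loc[k][:2])) for n,uv,k in obs]
for p in pts: print(p[0],p[1],p[2].round(1))
def T(p,l): a=p[2]; return p[:2]+np.array([np.cos(a)*l[0]-np.sin(a)*l[1],np.sin(a)*l[0]+np.cos(a)*l[1]])
r=lambda p:np.concatenate([T(p,l)-m for _,_,m,l in pts])
s=least_squares(r,[550,0,0],loss='soft_l1',f_scale=2); print(s.x,r(s.x).reshape(-1,2).round(1).tolist())
print('mould')
for q in [(393,183),(618,268),(522,487),(312,412),(320,393),(530,465),(463,335),(421,243),(558,295),(502,423),(371,376)]: print(q,ray('wrist',c(*q),39)[:2].round(1))
for n,q in [('scene',(284,278))]: pass
for n,d in [('scene',{'jar':((193,230),85),'bowl':((377,330),50),'tape':((241,160),60),'A':[(450,240),25],'A2':[(520,268),25]}),('side',{'jar':((247,157),85),'bowl':((250,303),50),'tape':((342,134),60)})]:
    for k,(q,z) in d.items(): print(n,k,ray(n,q,z)[:2].round(0))
E
```

```text
scene RF [701.4 147.9]
scene LF [419.7 204.7]
scene LN [ 335.4 -235.7]
scene RN [ 636.1 -291.7]
scene P [624.  -59.6]
side RF [704.4 161.8]
side LF [414.5 203.4]
side LN [ 341.3 -247.9]
side P [622.3 -62.3]
wrist RF [707.  150.9]
wrist LN [ 349.3 -253.3]
wrist P [622. -66.]
[ 5.24018537e+02 -4.62117006e+01 -1.58023033e-01] [[6.9, 9.4], [-7.6, -0.2], [4.2, -14.0], [-0.1, -5.2], [-1.3, -2.4], [4.0, -4.5], [-2.4, 1.2], [-1.6, -1.9], [0.5, 0.3], [1.4, 6.4], [-9.6, 3.6], [0.8, 4.1]]
mould
(393, 183) [584.1 111.1]
(618, 268) [694.   72.5]
(522, 487) [655.7 -38.4]
(312, 412) [545.8   1.5]
(320, 393) [549.9  11.3]
(530, 465) [658.9 -26.4]
(463, 335) [620.7  40.4]
(421, 243) [598.3  84. ]
(558, 295) [666.1  59.7]
(502, 423) [642.9  -4.2]
(371, 376) [575.5  19.9]
scene jar [ 731. -150.]
scene bowl [550. 270.]
scene tape [ 507. -352.]
scene A [241. 168.]
scene A2 [179. 318.]
side jar [ 725. -149.]
side bowl [564. 273.]
side tape [ 506. -349.]
```

Measured mould top is 117 × 116 mm, against look-alikes of about 160 mm, so the mould on the board is the right one. Its own-x yaw is about -109° and the board's about -9°. Next is a cleaner look at the rail corner and post.

Run:
```python
from bench import robot
import cv2,json
print(robot.current_eef_rot())
robot.move_ptp([560,-250,300],robot.current_eef_rot())
d=robot.get_image("wrist"); cv2.imwrite("pics/w1.png",d["img"])
print(robot.current_t(),robot.current_contact_force())
json.dump({k:(list(map(float,d[k])) if k in("eye","orientation") else float(d[k])) for k in("fovy","cx","cy","eye","orientation")},open("w1.json","w"))
a=d["img"]; cv2.imwrite("pics/w1b.png",cv2.resize(a[0:380,100:600],None,fx=1.57,fy=1.57,interpolation=cv2.INTER_CUBIC))
```

```text
[-3.14098459e+00 -1.22035514e-04  1.57076341e+00]
1.375 [ 0.56507278  0.54697808 -0.26567451]
```

View pics/w1b.png

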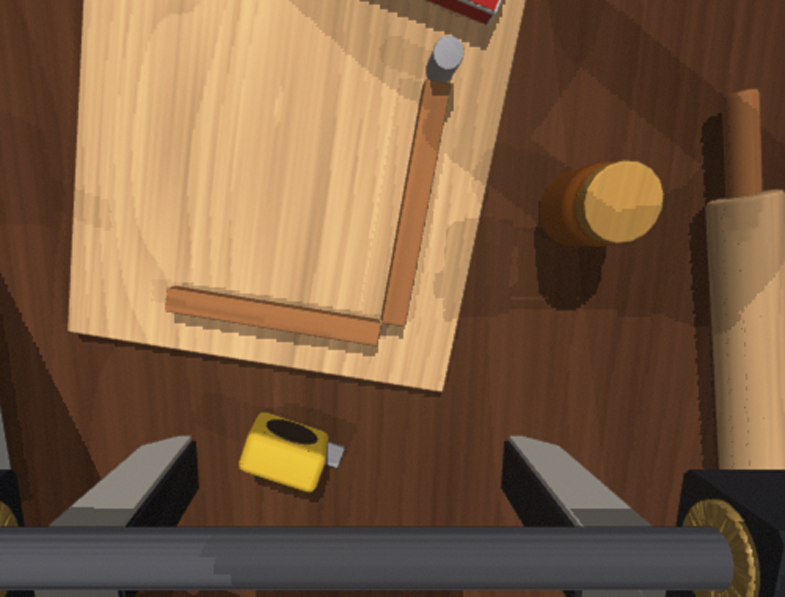

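The crop shows the near board corners at crop (70,331) and (441,391), and the post top at (447,52). The rail's inner top edge runs (427,83)–(382,319), the stop's inner top edge (172,287)–(381,319), and the jar is at (620,202).

Run:
```python
from h import *
import json
setcal('wrist',json.load(open("w1.json")))
from scipy.optimize import least_squares
c=lambda x,y:(100+x/1.57,y/1.57)
P=[((70,331),15,(-150,-230)),((441,391),15,(150,-230)),((447,52),55,(100,0)),((382,319),35,(90,-180)),((172,287),35,(-70,-180)),((427,83),35,(90,-12))]
L=[((86,0),15,-150),((523,0),15,150)]
m=[(ray('wrist',c(*q),z)[:2],np.array(l)) for q,z,l in P]
ml=[(ray('wrist',c(*q),z)[:2],l) for q,z,l in L]
def inv(p,w): a=p[2];d=w-p[:2]; return np.array([np.cos(a)*d[0]+np.sin(a)*d[1],-np.sin(a)*d[0]+np.cos(a)*d[1]])
r=lambda p:np.concatenate([inv(p,w)-l for w,l in m]+[[inv(p,w)[0]-l] for w,l in ml])
s=least_squares(r,[524,-46,-.158],loss='soft_l1',f_scale=2);print(s.x,np.degrees(s.x[2]),r(s.x).round(1))
for q in [(584.1,111.1),(694,72.5),(655.7,-38.4),(545.8,1.5),(620.3,38)]: print(inv(s.x,np.array(q)).round(1))
print('jar',inv(s.x,ray('wrist',c(620,202),85)[:2]))
```

```text
[ 5.24436151e+02 -5.05346390e+01 -1.61975402e-01] -9.280506928148933 [ 2.5  0.8 -3.   0.4 -1.8 -1.4 -1.1  2.1  3.6  0.3  0.8 -4.1  2.6 -3. ]
[ 32.8 169.1]
[147.5 148.8]
[127.6  33.1]
[12.7 54.8]
[ 80.3 102.8]
jar [218.37724871 -75.42752497]
```

```bash
cat >> h.py <<'E'
B=np.array([524.4,-50.5]); BE=-0.16198
def b2w(x,y,z=24): c,s=np.cos(BE),np.sin(BE); return [B[0]+c*x-s*y,B[1]+s*x+c*y,z]
def w2b(w): c,s=np.cos(BE),np.sin(BE); d=np.array(w[:2])-B; return np.array([c*d[0]+s*d[1],-s*d[0]+c*d[1]])
def vb(f): c,s=np.cos(BE),np.sin(BE); return np.array([c*f[0]+s*f[1],-s*f[0]+c*f[1]])
def ori(th): # tool -x along board heading th
    return [np.pi,0,(BE+th+np.pi+np.pi)%(2*np.pi)-np.pi]
E
python3 - <<'E'
from h import *
from bench import robot
import cv2
th=np.radians(-100); ux=np.array([np.cos(th),np.sin(th)])
C=np.array([80,101.]); s=C-87.5*ux
robot.move_gripper(0.0)
robot.move_ptp(b2w(*s,150),ori(th)); robot.move_linear(b2w(*s,24),speed=80)
f0=vb(robot.current_contact_force()); print(robot.current_t(),f0,w2b(robot.current_tcp_pos()))
hit=robot.move_linear(b2w(*(s+56*ux)),speed=22,f_stop=9)
p=w2b(robot.current_tcp_pos()); print(hit,(p-s)@ux,p,vb(robot.current_contact_force())-f0,robot.current_t(),robot.current_qpos())
for n in("wrist","scene"): d=robot.get_image(n); cv2.imwrite(f"pics/{n}2.png",d["img"])
s=cv2.imread("pics/scene2.png")[190:340,190:420]; cv2.imwrite("pics/c2.png",cv2.resize(s,None,fx=3.4,fy=3.4,interpolation=cv2.INTER_CUBIC))
E
```

```text
6.0583 [-0.30257584 -0.81692476] [ 95.62379957 187.24690299]
True 45.90462676854106 [ 86.79951866 142.03811032] [1.11783866 2.57080597] 7.925 [-0.05694959  0.58974463  1.53504511  0.0025178   1.01706987  0.27914226]
```

View pics/c2.png

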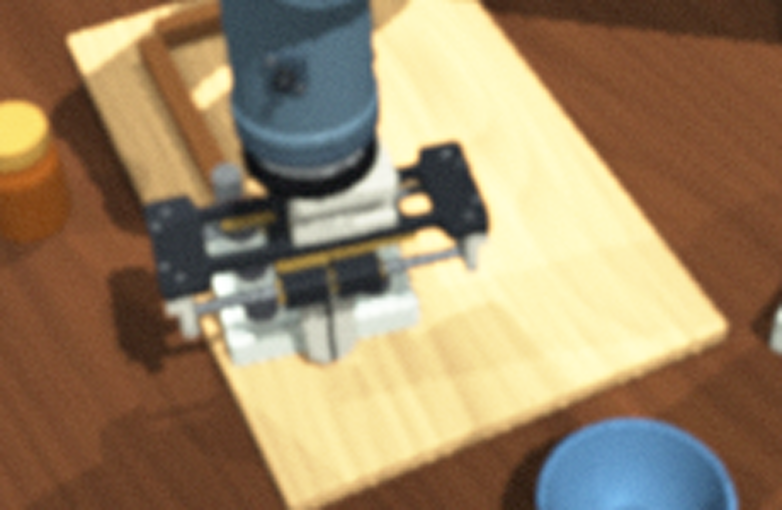

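Travel was 46 mm. The implied pose puts the post 70 mm ahead of the mould centre, so the mould is touching the post, which the crop also shows. Now I'll move the pusher to the outer corner of the far face and swing in an arc, with force feedback.

```bash
cat >> h.py <<'E'
POST=np.array([100.,0]); D=np.radians(12)
def axes(th): c,s=np.cos(th),np.sin(th); return np.array([c,s]),np.array([-s,c])
TH0=np.radians(-100); S0=37.5
def pose(th): ux,uy=axes(th); s=S0-10*(th-TH0); return POST-70*ux-s*uy, s
def tcp(th,rho=0.,back=0.):
    ux,uy=axes(th); C,s=pose(th); r=np.array([120,50+s]); r=r/np.hypot(*r)
    rw=r[0]*ux+r[1]*uy
    return C+(-71-back)*ux-34.4*uy+rho*rw, rw
E
cat > arc.py <<'E'
from h import *
from bench import robot
import json
def arc(a,b,rho,f0,step=2.0,ft=5.0):
    th=a
    while th<b-1e-6:
        th=min(th+np.radians(step),b)
        p,rw=tcp(th,rho)
        hit=robot.move_linear(b2w(*p),ori(th+D),speed=45,f_stop=15)
        F=-(vb(robot.current_contact_force())-f0); ux,uy=axes(th)
        fr=F@rw
        print(round(np.degrees(th)),hit,"rho %.1f fr %.1f fn %.1f ft %.1f"%(rho,fr,F@ux,F@uy),round(robot.current_t(),1),flush=True)
        if hit or np.hypot(*F)>18: break
        rho+=np.clip(0.15*(ft-fr),-.8,.6)
    json.dump([th,rho,list(f0)],open("st.json","w")); return th,rho
E
python3 - <<'E'
from arc import *
th=TH0; p=w2b(robot.current_tcp_pos()); ux,uy=axes(th)
robot.move_linear(b2w(*(p-12*ux)),speed=60)
q,_=tcp(th,0,10); robot.move_linear(b2w(*q),ori(th+D),speed=60); robot.sleep(.2)
f0=vb(robot.current_contact_force())
q,_=tcp(th,0,-2.0); hit=robot.move_linear(b2w(*q),speed=20,f_stop=5); print(hit,(w2b(robot.current_tcp_pos())-q)@ux,vb(robot.current_contact_force())-f0)
arc(th,np.radians(-60),0.,f0)
E
```

```text
False -0.25422616619923943 [-0.54236164  4.29217466]
-98 False rho 0.0 fr 2.1 fn 1.8 ft 1.0 10.3
-96 False rho 0.4 fr -0.3 fn 0.3 ft -0.9 10.6
-94 False rho 1.0 fr 1.3 fn 0.9 ft 1.1 10.8
-92 False rho 1.6 fr 1.1 fn 1.3 ft 0.1 11.1
-90 False rho 2.2 fr -0.6 fn -0.1 ft -0.9 11.3
-88 False rho 2.8 fr 0.9 fn 1.1 ft -0.0 11.6
-86 False rho 3.4 fr 0.9 fn 1.2 ft -0.1 11.9
-84 False rho 4.0 fr -0.1 fn 0.2 ft -0.4 12.1
-82 False rho 4.6 fr 0.5 fn 0.4 ft 0.3 12.4
-80 False rho 5.2 fr 1.0 fn 1.2 ft 0.1 12.6
-78 False rho 5.8 fr 1.8 fn 1.8 ft 0.6 12.9
-76 False rho 6.2 fr 1.8 fn 2.3 ft -0.1 13.2
-74 False rho 6.7 fr 2.0 fn 1.8 ft 0.9 13.4
-72 False rho 7.2 fr 3.1 fn 2.7 ft 1.5 13.7
-70 False rho 7.5 fr 2.2 fn 2.1 ft 0.7 13.9
-68 False rho 7.9 fr 2.8 fn 2.5 ft 1.3 14.2
-66 False rho 8.2 fr 3.6 fn 3.1 ft 1.9 14.4
-64 False rho 8.4 fr 4.6 fn 4.1 ft 2.1 14.7
-62 False rho 8.5 fr 4.4 fn 3.5 ft 2.7 15.0
-60 False rho 8.6 fr 4.2 fn 3.8 ft 1.9 15.2
```

Run:
```python
from bench import robot
import cv2,numpy as np
o=[]
for n,(r0,r1,c0,c1) in {"scene":(200,320,200,330),"side":(160,270,200,330)}.items():
    d=robot.get_image(n)["img"]; cv2.imwrite(f"pics/{n}3.png",d); o.append(cv2.resize(d[r0:r1,c0:c1],(400,int((r1-r0)/(c1-c0)*400)),interpolation=cv2.INTER_CUBIC)[:338])
cv2.imwrite("pics/c3.png",np.hstack(o))
```

```text
(no output)
```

View pics/c3.png

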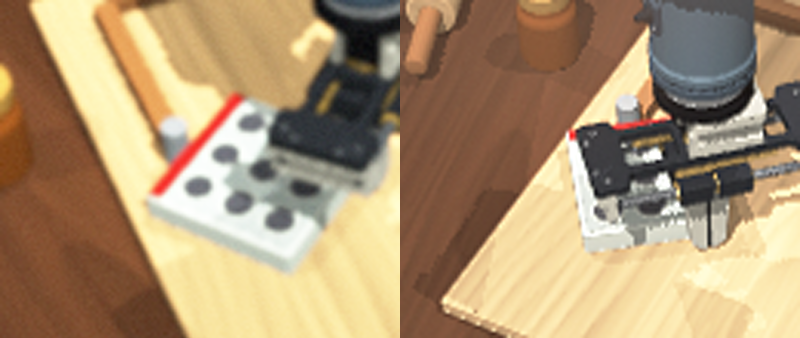

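In the scene crop the red edge's outer line runs crop (152,195)–(240,95), and the post at (175,140) bears on it. The mould's corner away from the red edge is at (293,267).

Run:
```python
from h import *
from bench import robot
setcal('scene',robot.get_image('scene'))
c=lambda x,y:(200+x/(400/130),200+y/(400/130))
a,b,d=[w2b(ray('scene',c(*q),39)) for q in [(151,194),(240,95),(293,266)]]
print(a,b,d,np.linalg.norm(a-b),np.linalg.norm(a-d))
v=a-b; print('heading',np.degrees(np.arctan2(v[1],v[0]))-90); v=a-d;print(np.degrees(np.arctan2(v[1],v[0])))
print('corner pusher',w2b(robot.current_tcp_pos()),pose(np.radians(-60)))
```

```text
[132.90283566  41.68521254] [ 37.96812851 -23.4858158 ] [ 68.16284848 146.51040515] 115.15147222670542 123.20546637653197
heading -55.531077668626466
-58.30054257473652
corner pusher [-19.28362691  85.88005616] (array([38.57004524, 45.36243677]), np.float64(30.518682992022683))
```

From the scene picture and the pusher geometry, the heading is now about -54° and the post touches 12 mm off the face middle. I'll re-seat the model and continue the arc.

```bash
sed -i 's/^TH0=.*/TH0=np.radians(-54.3); S0=12.5/' h.py
python3 - <<'E'
from arc import *
th,rho,f0=json.load(open("st.json")); f0=np.array(f0)
p,rw=tcp(TH0); print(w2b(robot.current_tcp_pos())-p)
arc(TH0,np.radians(-10),0.5,f0,ft=4.0)
E
```

```text
[ 1.0824013  -1.25563832]
-52 False rho 0.5 fr 5.9 fn 5.8 ft 1.6 15.7
-50 False rho 0.2 fr 5.7 fn 5.4 ft 2.0 15.9
-48 False rho -0.0 fr 4.6 fn 4.2 ft 2.0 16.2
-46 False rho -0.1 fr 4.4 fn 3.9 ft 2.0 16.4
-44 False rho -0.2 fr 3.2 fn 2.5 ft 2.1 16.7
-42 False rho -0.1 fr 3.6 fn 3.1 ft 1.7 16.9
-40 False rho -0.0 fr 4.1 fn 3.4 ft 2.4 17.2
-38 False rho -0.0 fr 4.7 fn 4.1 ft 2.3 17.5
-36 False rho -0.1 fr 3.1 fn 3.2 ft 0.5 17.7
-34 False rho 0.0 fr 4.9 fn 4.6 ft 1.7 18.0
-32 False rho -0.1 fr 5.3 fn 4.7 ft 2.4 18.2
-30 False rho -0.3 fr 3.4 fn 3.0 ft 1.6 18.5
-28 False rho -0.2 fr 5.1 fn 5.0 ft 1.3 18.8
-26 False rho -0.4 fr 5.2 fn 4.7 ft 2.3 19.0
-24 False rho -0.6 fr 3.9 fn 3.8 ft 1.1 19.3
-22 False rho -0.6 fr 4.1 fn 4.0 ft 1.1 19.5
-20 False rho -0.6 fr 3.5 fn 3.2 ft 1.4 19.8
-18 False rho -0.5 fr 3.3 fn 3.0 ft 1.2 20.1
-16 False rho -0.4 fr 5.1 fn 4.6 ft 2.0 20.3
-14 False rho -0.5 fr 5.8 fn 5.2 ft 2.6 20.6
-12 False rho -0.8 fr 3.0 fn 2.6 ft 1.5 20.8
-10 False rho -0.7 fr 4.4 fn 4.2 ft 1.4 21.1
-10 False rho -0.7 fr 5.0 fn 5.2 ft 0.7 21.3
```

Run:
```python
from arc import *
th,rho,f0=json.load(open("st.json")); f0=np.array(f0)
while th<np.radians(4):
    th+=np.radians(1); p,rw=tcp(th,rho)
    hit=robot.move_linear(b2w(*p),ori(th+D),speed=25,f_stop=10)
    F=-(vb(robot.current_contact_force())-f0); print(round(np.degrees(th),1),hit,F.round(1),w2b(robot.current_tcp_pos()).round(1))
    if hit or F[0]>8: break
q=w2b(robot.current_tcp_pos())
# square press towards the rail
hit=robot.move_linear(b2w(q[0]+6,q[1]),speed=10,f_stop=8)
F=-(vb(robot.current_contact_force())-f0); print(hit,F,w2b(robot.current_tcp_pos())-q); robot.sleep(.4)
print(-(vb(robot.current_contact_force())-f0),robot.current_t())
import cv2
o=[]
for n,(r0,r1,c0,c1) in {"scene":(180,300,220,350),"side":(140,260,240,370)}.items():
    d=robot.get_image(n)["img"]; cv2.imwrite(f"pics/{n}4.png",d); o.append(cv2.resize(d[r0:r1,c0:c1],(400,369),interpolation=cv2.INTER_CUBIC))
cv2.imwrite("pics/c4.png",np.hstack(o))
```

```text
-9.0 False [ 3.9 -0.4] [-46.1 -16.8]
-8.0 False [ 3.9 -0.2] [-45.8 -19.2]
-7.0 False [3.7 0.1] [-45.4 -21.6]
-6.0 False [3.8 0.5] [-45. -24.]
-5.0 False [3.5 0.8] [-44.6 -26.3]
-4.0 False [ 4.2 -0.4] [-44.1 -28.6]
-3.0 False [ 4.8 -0.1] [-43.6 -31. ]
-2.0 False [4.2 0. ] [-43.  -33.3]
-1.0 False [4.3 1.2] [-42.4 -35.6]
-0.0 False [ 6.1 -0.6] [-42.2 -37.5]
1.0 False [ 7.1 -2.6] [-42.4 -39.3]
2.0 False [ 9.9 -3.7] [-42.5 -41.2]
True [ 0.13748329 -1.00787503] [-0.7159741   0.36014974]
[-0.16003664 -1.30160921] 25.0167
```

View pics/c4.png

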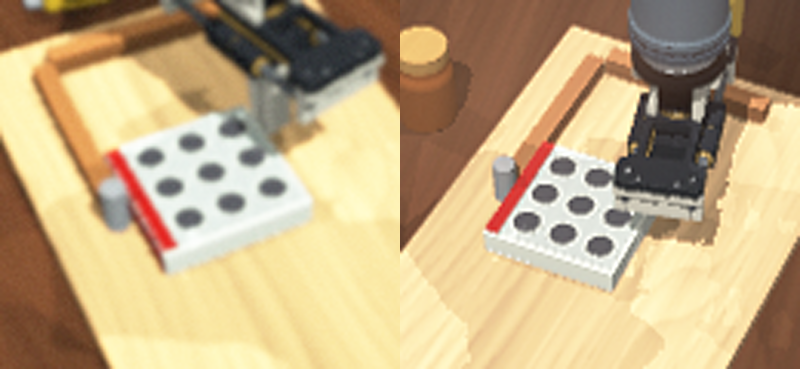

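The mould has swung round. In both crops the red edge lies flush along the rail and post, for example side crop (487,234)–(550,143). Next I straddle its outer corner with open fingers, press it on the rail, then slide it to the stop.

Run:
```python
from h import *
from bench import robot
q=w2b(robot.current_tcp_pos())
robot.move_linear(b2w(q[0]-20,q[1]),speed=60); robot.move_linear(b2w(q[0]-20,q[1],110),speed=120)
robot.move_gripper(1.0)
o=ori(np.radians(-45)); yc=-5
s=np.array([-2.4-8,yc+32.4+9])
robot.move_ptp(b2w(*s,110),o); robot.move_linear(b2w(*s,24),speed=60); robot.sleep(.3)
f0=vb(robot.current_contact_force()); np.save("f0.npy",f0); print(f0,robot.current_t(),robot.current_gripper_width())
x,y=s; n=0
while n<40:
    x+=.7; n+=1
    robot.move_linear(b2w(x,y),speed=15); F=-(vb(robot.current_contact_force())-f0)
    if n%3==0 or F[0]>3: print(round(x,1),F.round(1))
    if F[0]>8 or np.hypot(*F)>14: break
robot.sleep(.3); print(-(vb(robot.current_contact_force())-f0),w2b(robot.current_tcp_pos()),robot.current_t())
```

```text
[0.65370805 0.06697696] 30.9333 1.0024507984696363
-8.3 [ 0.9 -0.5]
-6.2 [0.4 0. ]
-4.1 [1.4 0.2]
-3.4 [4.6 0.5]
-2.7 [ 7.3 -0.1]
-2.0 [8.4 1.8]
[8.45097174 0.51499451] [-4.26463289 36.44639141] 34.2333
```

Run:
```python
from h import *
from bench import robot
f0=np.load("f0.npy"); x,y=-2.6,36.4; k=0; hist=[]
while y>-100:
    near=y<-72
    y-=1.2 if near else 3.5; k+=1
    robot.move_linear(b2w(x,y),speed=15 if near else 35)
    F=-(vb(robot.current_contact_force())-f0); p=w2b(robot.current_tcp_pos())
    if k%4==0 or near or F[1]<-9: print(round(x,1),round(y,1),F.round(1),p.round(1),round(robot.current_t(),1))
    if F[1]<-14 or np.hypot(*F)>20: break
    x+=np.clip(.15*(4-F[0]),-.4,.4)
robot.sleep(.3); print(-(vb(robot.current_contact_force())-f0),w2b(robot.current_tcp_pos()),robot.current_t())
import cv2
o=[]
for n,(r0,r1,c0,c1) in {"scene":(150,270,200,330),"side":(120,240,260,390)}.items():
    d=robot.get_image(n)["img"]; cv2.imwrite(f"pics/{n}5.png",d); o.append(cv2.resize(d[r0:r1,c0:c1],(400,369),interpolation=cv2.INTER_CUBIC))
cv2.imwrite("pics/c5.png",np.hstack(o))
```

```text
-3.2 22.4 [ 4.7 -4. ] [-4.2 23.3] 35.2
-3.4 8.4 [ 4.9 -2.7] [-4.3  9.2] 36.2
-3.7 -5.6 [ 3.8 -3.2] [-4.3 -5.3] 37.2
-3.9 -19.6 [ 4.9 -2.2] [ -4.3 -19.6] 38.2
-4.3 -33.6 [ 4.2 -1.5] [ -4.3 -33.7] 39.2
-4.4 -47.6 [ 4.4 -1.4] [ -4.3 -47.8] 40.2
-4.4 -61.6 [ 4.3 -1.5] [ -4.4 -61.8] 41.2
-4.2 -73.3 [ 4.6 -2.7] [ -4.3 -73.1] 42.2
-4.3 -74.5 [ 4.3 -3. ] [ -4.3 -74.3] 42.5
-4.4 -75.7 [ 4.3 -3.1] [ -4.4 -75.6] 42.7
-4.4 -76.9 [ 3.7 -3.6] [ -4.4 -76.9] 43.0
-4.4 -78.1 [ 4. -2.] [ -4.4 -78.1] 43.2
-4.4 -79.3 [ 5.5 -3.4] [ -4.4 -79.3] 43.5
-4.6 -80.5 [ 3.3 -3.1] [ -4.4 -80.7] 43.7
-4.5 -81.7 [ 3.8 -3.1] [ -4.4 -81.8] 44.0
-4.5 -82.9 [ 3.  -2.9] [ -4.5 -83. ] 44.2
-4.3 -84.1 [ 4.3 -3.5] [ -4.4 -84.1] 44.5
-4.4 -85.3 [ 4.2 -2.5] [ -4.4 -85.4] 44.7
-4.4 -86.5 [ 3.8 -1.2] [ -4.4 -86.6] 45.0
-4.4 -87.7 [ 4.  -4.7] [ -4.3 -87.4] 45.2
-4.4 -88.9 [ 1.7 -8.4] [ -4.1 -87.7] 45.5
-4.0 -90.1 [  1.7 -11.9] [ -3.9 -88. ] 45.7
-3.7 -91.3 [  1.2 -16. ] [ -3.8 -88.2] 46.0
[  0.54723647 -15.6849659 ] [ -3.76925017 -88.15626171] 46.2833
```

View pics/c5.png

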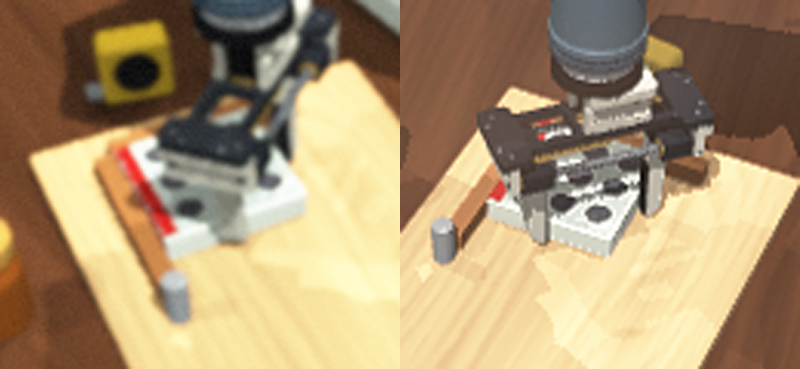

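The mould sits in the corner with its red edge on the rail and its end on the stop. TCP y is -88 against -87.6 expected. I'll give one more gentle press on both faces, then back off diagonally, lift and check.

Run:
```python
from h import *
from bench import robot
import cv2
f0=np.load("f0.npy"); x,y=-3.7,-90.3
for i in range(12):
    robot.move_linear(b2w(x,y),speed=12); F=-(vb(robot.current_contact_force())-f0)
    if F[0]>6: break
    x+=.5
robot.sleep(.4); print(F,-(vb(robot.current_contact_force())-f0),x)
p=w2b(robot.current_tcp_pos())
robot.move_linear(b2w(p[0]-8,p[1]+8),speed=30); robot.move_linear(b2w(p[0]-8,p[1]+8,130),speed=100)
robot.move_ptp(b2w(-60,120,260),ori(np.radians(-45)))
print(robot.current_t())
o=[]
for n,(r0,r1,c0,c1) in {"scene":(150,270,200,330),"side":(120,240,260,390)}.items():
    d=robot.get_image(n)["img"]; cv2.imwrite(f"pics/{n}6.png",d); o.append(cv2.resize(d[r0:r1,c0:c1],(400,369),interpolation=cv2.INTER_CUBIC))
cv2.imwrite("pics/c6.png",np.hstack(o))
```

```text
[  7.25171919 -11.41164488] [  7.81022743 -10.15644039] -1.7000000000000002
50.825
```

View pics/c6.png

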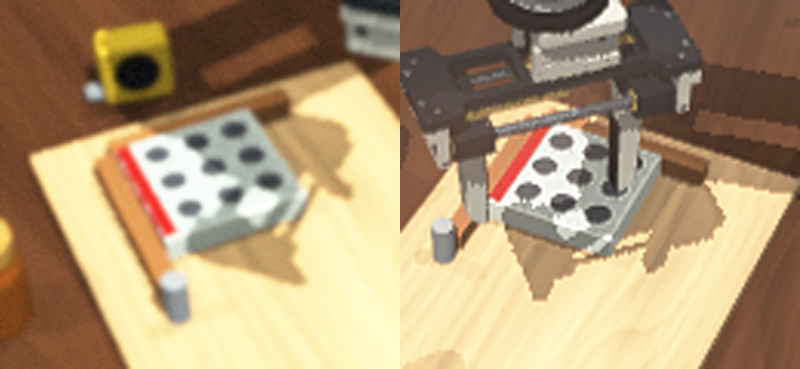

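The mould lies flush in the corner: the red edge is along the rail at crop (150,190) and its end is against the stop. The fingers are clear of it.

```bash
python3 -c "
from bench import robot
print(robot.hand_in())"
```

```text
the job is handed in; nothing more can be done
None
```

I swung the mould a quarter turn round the post, pressed it on the rail with about 8 N and on the stop with about 10 to 16 N (tool readings), let go with it flush in the corner, and handed it in at about 51 s; the result was not reported back.

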